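Make up two gift sets at the market stall

ROBOT

A 6-joint arm with a two-finger parallel gripper is mounted at the origin on the work surface. World frame = base frame: x ahead of the robot, y to its left, z up, the work surface at z = 0. Lengths are in mm, angles in rad, forces in N, time in s.
With the tool pointing down it reaches from about 275 to 750 mm from the base axis. Payload 10.2 kg.
Tool frame: the origin (TCP) lies at the very end of the fingers, on their centre line; the grasp point (between the pads) lies 19 mm behind it; z points along the fingers, y is the line along which they close (so a half turn about z gives the same grasp; the last joint's range is limited). The gripper opens to 85 mm and grips with 20 to 120 N. Pads are 22 mm wide; open, the fingers measure 114 mm over their backs; the gripper's body (76 mm by 85 mm) begins 54 mm behind the grasp point. The pads swing forward as they close: fully open they stand 13 mm farther back than shut.
Start: joints at [0.942, 0.313, 1.498, -0, 1.331, -0.223], TCP at [207.259, 482.364, 199.794] pointing down, gripper open.
Joint ranges: [-2.94, 2.94], [-0.97, 2.17], [0.19, 2.56], [-1.23, 4.37], [0.02, 3.11], [-2.88, 2.88]. Speed limits (rad/s): [2.39, 2.39, 3.01, 3.14, 3.14, 3.14].

INTERFACE

Orientations are given as a unit quaternion [w, x, y, z].
In Python, from rig import ctrl gives the robot as it stands.
- The arm moves only by the shell command python3 -m inch 'ROWS' [OPENING] [FORCE]. ROWS is text: rows parted by semicolons, each of 6 numbers parted by spaces: the shift along the tool's x, y, z in mm, then the turn, a rotation vector about the tool's x, y, z in units of 6 degrees (1.0 is 6 degrees). A call has exactly 10 rows; each row shifts and turns the commanded pose from where the row before left it, along the tool's axes as they then stand; what a row does not reach is not made up. A row lasts 1/12 s, in which the tool goes at most 41.7 mm and 7.16 degrees, less where a joint would pass 70% of its speed; a pose out of reach is approached as far as the arm can. A call with a gripper value outside its range is refused whole. OPENING is the opening, from 0 (shut) to 1 (fully open), set as the call begins (- or left out, the last holds). The fingers move at their own pace and stop on an object; FORCE is the grip in N (left out, the last holds). Time passes only in rows, so rows that do not move let the fingers close, or fill a call up. It gives the time, the measured TCP pose, the force, the opening and the grip force at its end, in the units of the state.
- ctrl.sense(): the state, without advancing time (a new reading comes with each control period).
- ctrl.capture(name): name is "scene" or "side" or "wrist"; returns a dict with "image" (480x640x3 uint8, red, green, blue), "intrinsics" (3x3 intrinsics, pixels), "rvec" (rotation vector, rad) and "tvec" (3), from world to camera coordinates, as OpenCV has them. Camera axes: x right, y down, z forward; pixel columns grow to the right and rows downward; lengths in mm; the calibration is good to about 2 mm. A picture is of the moment at which its call begins. There is no depth.
- ctrl.finish_job(): hands the job in; it is judged then, once.
The state is a dict: "time_s": time; "joints": joint angles; "dq": joint speeds; "tau": joint torques, N m; "eef_pos": TCP position; "ee_rot": TCP orientation; "force": force on the tool from outside, world axes, zero at the start; "wrist_torque": the same for the moment, N m; "grip_width": opening from 0.0 (shut) to 1.0 (fully open); "grip_force": force on a finger pad.
Only numpy, scipy, OpenCV 4.12 (cv2) and the standard library are available. Lean on these libraries where they do the work, as an engineer would, in place of code of your own. Each camera call takes 0.05 s, during which the arm holds its last target. There are 200 camera calls.

TASK

Make up two gift sets from the stock on the stall table, one thing to a compartment, each standing upright (the soap lying flat as it does now) and fully down on the tray's floor. The two-compartment tray gets the wrapped soap bar and the short bottle, either way round; the three-compartment tray gets the tall bottle in its middle compartment, with the round metal candle tin at one end and the wooden music box at the other. Leave the potted plant and the drinks cup where they stand.

Things in the scene. Friction and masses are not known exactly. Their poses are not given: they have to be found in the camera images.
- long_tray: Three-compartment gift tray with a charcoal floor and lighter grey walls, 110 x 272 mm, fixed to the table; origin at the centre of its underside, z up, its x across the tray (110 mm outside), its y along the row of compartments. Floor 4 mm thick (inner floor 4 mm above the origin), walls and dividers 5 mm thick, their top 16 mm above the table. Each compartment is 100 mm (x) by 84 mm (y) inside; compartment centres at y = -89, 0 and +89 mm.
- short_tray: Two-compartment gift tray with a charcoal floor and lighter grey walls, 110 x 183 mm, fixed to the table; origin at the centre of its underside, z up, its x across the tray (110 mm outside), its y along the row of compartments. Floor 4 mm thick (inner floor 4 mm above the origin), walls and dividers 5 mm thick, their top 16 mm above the table. Each compartment is 100 mm (x) by 84 mm (y) inside; compartment centres at y = -44.5 and +44.5 mm.
- tall_bottle: Tall amber glass bottle with a paper label and black cap: body 40 mm in diameter up to 70 mm, then a narrow neck and 22 mm cap, 100 mm high in all; about 170 g. Origin at the centre of its underside, z up.
- short_bottle: Short amber glass bottle with a paper label and black cap: body 40 mm in diameter up to 40 mm, then a narrow neck and 22 mm cap, 65 mm high in all; about 100 g. Origin at the centre of its underside, z up.
- soap: Soap bar wrapped in white paper with a brown cardboard band, lying flat: 45 mm (its x) by 70 mm (its y) by 35 mm high; about 130 g. Origin at the centre of its underside, z up.
- tin: Round candle tin of bare aluminium with a lid: body 58 mm in diameter up to 36 mm, lid 60 mm in diameter from there to the top, 50 mm high in all; about 180 g. Origin at the centre of its underside, z up.
- music_box: Small dark wooden music box: 50 mm (its x) by 64 mm (its y) by 48 mm high, with a small brass crank on top reaching 62 mm high; about 220 g. Origin at the centre of its underside, z up.
- plant: Bystander: succulent in a terracotta pot 60 mm in diameter at its rim and 55 mm high, leaves to about 85 mm; loose. Origin at the centre of its underside, z up.
- cup: Bystander: paper takeaway drinks cup with a black lid 74 mm in diameter and a cardboard sleeve, 89 mm high; loose. Origin at the centre of its underside, z up.
There are look-alikes about, which are no part of the job. Leave any pink look-alike of the tin alone. What is shaped like the short_bottle but blue is not meant.

How it is judged (in metres and radians):
At the end, for the whole second after the job is handed in: Short tray: soap and short bottle, one per compartment. Long tray: tall bottle in the middle compartment, candle tin at one end, music box at the other. Each within 4 mm of the tray's inner floor, upright within 0.1 rad, released, at rest. Plant and cup moved under 30 mm (z of soap in the frame of short_tray between 0 and 0.008 m and x of soap in the frame of short_tray between -0.05 and 0.05 m and angle between each of soap, short_bottle, tin, tall_bottle, music_box's own z axis and vertical below 0.1 rad and linear speed of each of soap, short_bottle, tin, tall_bottle, music_box below 0.02 m/s and angular speed of each of soap, short_bottle, tin, tall_bottle, music_box below 0.3 rad/s and z of short_bottle in the frame of short_tray between 0 and 0.008 m and x of short_bottle in the frame of short_tray between -0.05 and 0.05 m and z of tin in the frame of long_tray between 0 and 0.008 m and x of tin in the frame of long_tray between -0.05 and 0.05 m and z of tall_bottle in the frame of long_tray between 0 and 0.008 m and x of tall_bottle in the frame of long_tray between -0.05 and 0.05 m and z of music_box in the frame of long_tray between 0 and 0.008 m and x of music_box in the frame of long_tray between -0.05 and 0.05 m and ((y of soap in the frame of short_tray between 0.008 and 0.085 m and y of short_bottle in the frame of short_tray between -0.085 and -0.008 m) or (y of short_bottle in the frame of short_tray between 0.008 and 0.085 m and y of soap in the frame of short_tray between -0.085 and -0.008 m)) and y of tall_bottle in the frame of long_tray between -0.038 and 0.038 m and ((y of tin in the frame of long_tray between 0.05 and 0.128 m and y of music_box in the frame of long_tray between -0.128 and -0.05 m) or (y of music_box in the frame of long_tray between 0.05 and 0.128 m and y of tin in the frame of long_tray between -0.128 and -0.05 m))); the robot touches nothing.
It fails at once if the potted plant was shifted by more than 30 mm or tipped (distance of plant from where it was at the start of the episode above 0.03 m or angle between plant's own z axis and vertical above 0.4 rad).
It fails at once if the drinks cup was shifted by more than 30 mm or tipped (distance of cup from where it was at the start of the episode above 0.03 m or angle between cup's own z axis and vertical above 0.4 rad).
It also fails if it takes over 134 s, if anything falls off the work surface, if the arm or the gripper's body presses on something with over 40 N, if the wrist force passes 120 N, or if a joint passes its speed limit or range.

## Working session

There is one attempt and no reset: what is moved stays moved. The work goes in short steps, Python scripts to look and compute and a shell command to move; the robot and the scene stay as the last step left them, time stands still between calls to the robot, and variables do not carry over. Pictures are saved under pics/ and viewed, at most 14 in all, crops included, and the job is handed in when it is done.

```bash
ls; mkdir -p pics; python3 - <<'E'
from rig import ctrl
import cv2
for n in ("scene","side"):
    c=ctrl.capture(n); cv2.imwrite(f"pics/{n}0.png",c["image"][:,:,::-1])
    print(n,c["intrinsics"],c["rvec"],c["tvec"])
print(ctrl.sense())
E
```

```text
pics
scene [[555.34486876   0.         319.57582336]
 [  0.         555.34486876 235.10197491]
 [  0.           0.           1.        ]] [ 0.7011663   2.82770036 -0.78683525] [ 532.60506363 -218.22460198 1623.1425426 ]
side [[610.95377027   0.         324.7670865 ]
 [  0.         610.95377027 225.54117862]
 [  0.           0.           1.        ]] [ 0.10058872 -2.921688    1.1188999 ] [ 572.9218372    72.20388069 1376.57828163]
{'time_s': 0.1, 'joints': array([ 9.41623913e-01,  3.13365933e-01,  1.49835792e+00,  1.88678829e-05,
        1.33101336e+00, -2.23386868e-01]), 'dq': array([ 0.00115825, -0.00158131, -0.00290722,  0.00060342, -0.00160424,
        0.00066494]), 'tau': array([ 1.97378256e-03, -4.12893498e+01, -2.60142589e+01, -2.61746591e-04,
        2.99260748e-03,  5.42622263e-05]), 'eef_pos': array([207.0777461 , 482.14498844, 199.30791664]), 'ee_rot': array([-2.44972453e-04,  2.01505772e-01,  9.79487160e-01, -5.17277687e-04]), 'force': array([-0.19664951,  0.051114  ,  0.38364923]), 'wrist_torque': array([ 0.00327257,  0.05065974, -0.01793627]), 'grip_force': 0.0, 'grip_width': 1.0052912465393062}
```

View pics/scene0.png

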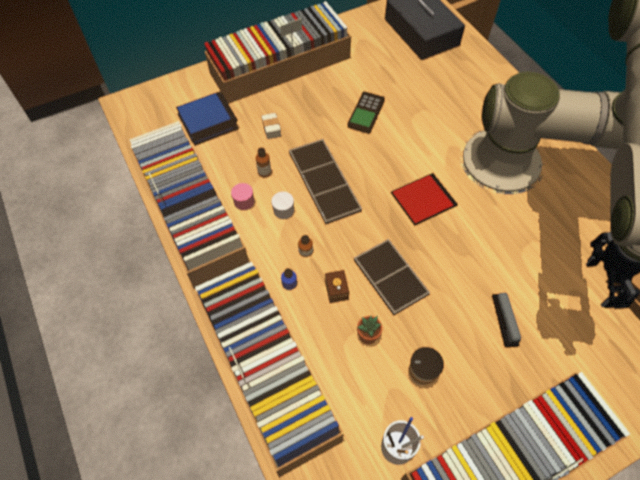

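View pics/side0.png

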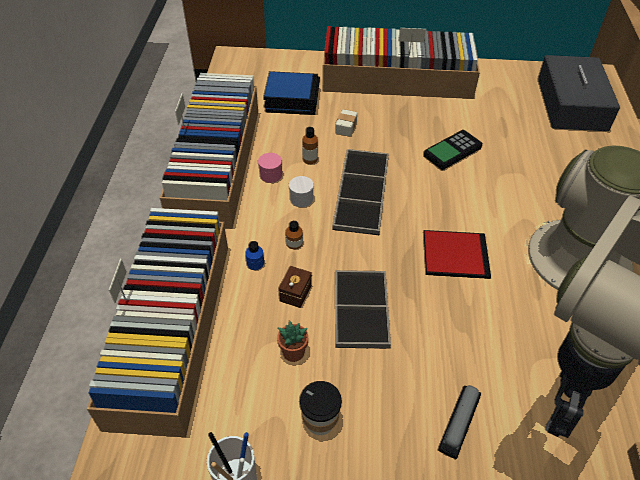

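Scene view: soap (271,125), tall bottle (263,162), aluminium tin (283,204), short bottle (305,245), music box (337,286), plant (369,329), cup (426,366), long tray (325,180), short tray (391,276).

Look-alikes:
- **Tin:** pink (243,196) or bare aluminium (283,204). The aluminium one fits the description.
- **Short bottle:** blue (289,279) or amber (305,245). The amber one fits.

I'll confirm both in an enlarged crop with measured outlines drawn on it.

```bash
cat > h.py <<'E'
import numpy as np, cv2
from scipy.spatial.transform import Rotation as R
from rig import ctrl
def cap(n): return ctrl.capture(n)
def back(c,px,z):
    """world point on plane z (mm) seen at pixel px"""
    Rm=cv2.Rodrigues(np.array(c["rvec"]))[0]; t=np.array(c["tvec"]).ravel()
    d=Rm.T@np.linalg.inv(c["intrinsics"])@np.array([px[0],px[1],1.]); o=-Rm.T@t
    return o+d*(z-o[2])/d[2]
def proj(c,P):
    return cv2.projectPoints(np.array(P,float).reshape(-1,1,3),np.array(c["rvec"]),np.array(c["tvec"]),np.array(c["intrinsics"]),None)[0].reshape(-1,2)
def rect(x,y,a,w,h,z):
    p=np.array([[-w,-h],[w,-h],[w,h],[-w,h]])/2
    m=np.array([[np.cos(a),-np.sin(a)],[np.sin(a),np.cos(a)]])
    return np.c_[p@m.T+[x,y],np.full(4,z)]
def circ(x,y,r,z):
    t=np.linspace(0,2*np.pi,24); return np.c_[x+r*np.cos(t),y+r*np.sin(t),np.full(24,z)]
E
cat > meas.py <<'E'
from h import *
S={n:cap(n) for n in("scene","side")}
px={"soap":((271,125),(346,122),20),"tall":((263,162),(310,145),50),"pink":((243,196),(270,167),25),"tin":((283,204),(301,191),25),"short":((305,245),(294,235),32),"blue":((289,279),(255,256),32),"box":((337,286),(295,286),28),"plant":((369,329),(293,340),40),"cup":((426,366),(320,405),45)}
for k,(a,b,z) in px.items(): print(k,back(S["scene"],a,z)[:2].round(),back(S["side"],b,z)[:2].round())
# trays: segment dark floor + fit rectangle, in each camera, rectified to plane z
for n,c in S.items():
    im=c["image"]; hsv=cv2.cvtColor(im,cv2.COLOR_RGB2HSV)
    m=((hsv[...,2]<150)&(hsv[...,1]<70)).astype(np.uint8)
    m=cv2.morphologyEx(m,cv2.MORPH_CLOSE,np.ones((3,3)))
    cs,_=cv2.findContours(m,cv2.RETR_EXTERNAL,cv2.CHAIN_APPROX_NONE)
    for q in cs:
        if cv2.contourArea(q)<1000: continue
        w=np.array([back(c,p[0],8)[:2] for p in q],np.float32)
        r=cv2.minAreaRect(w)
        if 60<min(r[1])<140 and max(r[1])<320: print(n,np.round(r[0]),np.round(r[1]),round(r[2],1),q.mean((0,1)).round())
E
python3 meas.py
```

```text
soap [ 544. -424.] [ 543. -417.]
tall [ 632. -284.] [ 630. -280.]
pink [ 724. -221.] [ 726. -217.]
tin [ 638. -145.] [ 641. -139.]
short [645.   2.] [643.   9.]
blue [726.  71.] [722.  75.]
box [628. 142.] [628. 146.]
plant [618. 281.] [618. 283.]
cup [550. 420.] [557. 415.]
scene [433. 670.] [ 77. 157.] 0.2 [535. 445.]
scene [1025.  173.] [129.  96.] 89.6 [198. 375.]
scene [-30. 423.] [226. 127.] 45.7 [614. 269.]
scene [ 864. -376.] [156.  74.] 0.5 [177. 179.]
side [702. 502.] [87. 76.] 3.9 [231. 460.]
side [557. 392.] [75. 86.] 21.6 [320. 402.]
side [487. 174.] [109. 192.] 3.3 [361. 309.]
side [ 494. -174.] [286. 110.] 85.1 [361. 192.]
side [ 356. -824.] [234. 117.] 87.2 [408.  48.]
```

```bash
cat > ov.py <<'E'
import sys; from h import *
d=np.deg2rad
M=[("r",490,-174,-4.9,110,272,16),("r",487,174,3.3,110,183,16)]
E=eval(open("est.txt").read())
def draw(n,x0,y0,x1,y1,s,out):
    c=cap(n); im=cv2.resize(c["image"][y0:y1,x0:x1,::-1],None,fx=s,fy=s,interpolation=cv2.INTER_CUBIC)
    for kind,x,y,*a in E:
        L=[rect(x,y,d(a[0]),a[1],a[2],z) for z in a[3:]] if kind=="r" else [circ(x,y,r,z) for r,z in a]
        for P in L:
            p=((proj(c,P)-[x0,y0]+.5)*s).astype(np.int32); cv2.polylines(im,[p],True,(0,255,0) ,1)
    cv2.imwrite(out,im)
E
cat > est.txt <<'E'
[("r",492,-174,-4.9,110,272,16),("r",487,174,3.3,110,183,16),
("r",544,-421,0,45,70,0,35),("c",631,-282,(20,0),(20,70),(11,100)),("c",639,-142,(29,0),(30,50)),
("c",644,5,(20,0),(20,40),(11,65)),("r",628,144,0,50,64,0,48)]
E
python3 - <<'E'
from ov import *
draw("side",250,100,400,220,5,"pics/o1.png")
draw("side",250,215,400,350,4.4,"pics/o2.png")
E
```

```text
(no output)
```

View pics/o1.png

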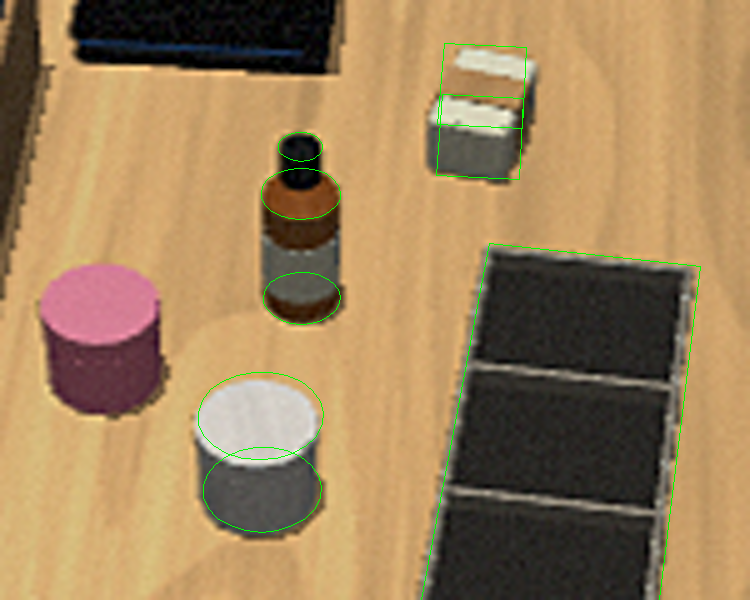

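View pics/o2.png

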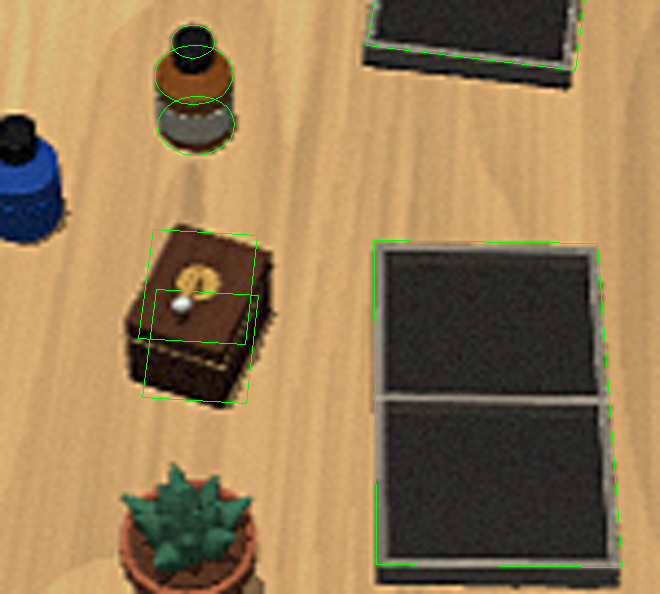

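The aluminium tin at crop (258,450) and the amber short bottle at crop (195,95) are the ones meant; the pink and blue ones are look-alikes. The bottle and tray outlines fit. The soap and box are rotated, so I'll fit them from their top corners: soap crop (458,47),(537,65),(518,127),(432,108), and box crop (183,225),(272,255),(225,362),(128,322).

```bash
python3 - <<'E'
from h import *
c=cap("side")
for k,pts,x0,y0,s,z in (("soap",[(458,47),(537,65),(518,127),(432,108)],250,100,5,35),("box",[(183,225),(272,255),(225,362),(128,322)],250,215,4.4,48),("tintop",[(195,424),(320,420),(258,380),(257,466)],250,100,5,50)):
    w=np.array([back(c,(p[0]/s+x0-.5,p[1]/s+y0-.5),z)[:2] for p in pts],np.float32)
    print(k,w.round(),w.mean(0).round(1),cv2.minAreaRect(w))
E
cat > est.txt <<'E'
[("r",491,-174,-4.9,110,272,16),("r",487,174,3.3,110,183,16),
("r",543,-422,-15,45,70,0,35),("c",631,-283,(20,0),(20,70),(11,100)),("c",640,-140,(29,0),(30,50)),
("c",644,5,(20,0),(20,40),(11,65)),("r",628,144,-20,50,64,0,48)]
E
```

```text
soap [[ 559. -454.]
 [ 515. -441.]
 [ 524. -387.]
 [ 570. -400.]] [ 542.1 -420.4] ((541.3763427734375, -420.39068603515625), (57.71996307373047, 48.0552864074707), 78.04484558105469)
box [[639. 108.]
 [595. 123.]
 [612. 186.]
 [659. 167.]] [626.2 146.1] ((625.4108276367188, 147.1898651123047), (65.44148254394531, 50.752254486083984), 71.46662902832031)
tintop [[ 670. -134.]
 [ 611. -141.]
 [ 643. -166.]
 [ 638. -108.]] [ 640.2 -137.3] ((640.1805419921875, -137.42202758789062), (43.012298583984375, 41.01136779785156), 50.660465240478516)
```

```bash
cat > est.txt <<'E'
[("r",491,-174,-4.9,110,272,16),("r",487,174,3.3,110,183,16),
("r",543,-424,-14,45,70,0,35),("c",631,-282,(20,0),(20,70),(11,100)),("c",640,-138,(29,0),(30,50)),
("c",644,5,(20,0),(20,40),(11,65)),("r",627,147,-18,50,64,0,48)]
E
python3 - <<'E'
from ov import *
T=[("side",325,100,5),("side",285,165,5),("side",270,260,5),("scene",251,105,5),("scene",262,180,5),("scene",312,260,5)]
I=[]
for i,(n,x,y,s) in enumerate(T):
    draw(n,x,y,x+50,y+50,s,"pics/t.png"); I.append(cv2.imread("pics/t.png"))
cv2.imwrite("pics/o3.png",np.vstack([np.hstack(I[:3]),np.hstack(I[3:])]))
E
```

```text
(no output)
```

View pics/o3.png

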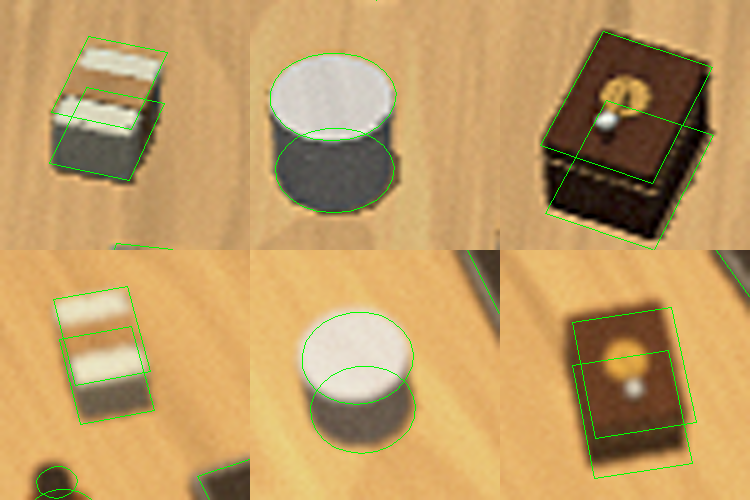

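All three fit within about 2 mm (soap, tin and box, in both views). Next I turn the tool and go to the music box.

```bash
cat > go.py <<'E'
import sys; from h import *
# go.py x y z phi  -> turn needed (6deg units about tool z), then shift in tool axes after the turn
x,y,z,phi=map(float,sys.argv[1:5]); s=ctrl.sense(); q=s["ee_rot"]; r=R.from_quat([q[1],q[2],q[3],q[0]]); m=r.as_matrix()
cur=np.degrees(np.arctan2(m[1,1],m[0,1])); d=(cur-phi+90)%180-90
r2=r*R.from_rotvec([0,0,np.radians(d)])
print("t",round(s["time_s"],1),"pos",np.round(s["eef_pos"],1),"phi",round(cur,1),"tilt",np.round(m[:2,2],3),"grip",round(s["grip_width"],2),round(s["grip_force"],1),"F",np.round(s["force"],1))
print("turn",round(d/6,2),"shift",np.round(r2.inv().apply(np.array([x,y,z])-s["eef_pos"]),1))
E
python3 go.py 628 146 120 -18
python3 -m inch '0 0 0 0 0 1.15;0 0 0 0 0 1.15;0 0 0 0 0 1.15;0 0 0 0 0 1.15;0 0 0 0 0 1.15;0 0 0 0 0 1.15;0 0 0 0 0 1.15;0 0 0 0 0 1.15;0 0 0 0 0 1.15;0 0 0 0 0 1.15' 1 40
python3 go.py 628 146 120 -18
```

```text
t 0.7 pos [207.3 482.4 199.8] phi 66.7 tilt [-0. -0.] grip 1.0 0.0 F [-0.1  0.  -0.1]
turn 14.12 shift [-189.9  504.1   79.8]
time_s: 1.48
eef_pos: [207.2, 482.4, 199.8]
ee_rot: [0.0, 0.723, 0.691, -0.0]
force: [-0.3, -0.3, -0.7]
grip_width: 0.997
grip_force: 0.0
t 1.5 pos [207.2 482.4 199.8] phi -2.6 tilt [-0. -0.] grip 1.0 0.0 F [-0.3 -0.3 -0.7]
turn 2.57 shift [-189.9  504.1   79.8]
```

```bash
python3 -m inch '0 0 0 0 0 0.85;0 0 0 0 0 0.85;0 0 0 0 0 0.85;-12 32 0 0 0 0;-12 32 0 0 0 0;-12 32 0 0 0 0;-12 32 0 0 0 0;-12 32 0 0 0 0;-12 32 0 0 0 0;-12 32 0 0 0 0' >/dev/null
python3 -m inch '-12 32 0 0 0 0;-12 32 0 0 0 0;-12 32 0 0 0 0;-12 32 0 0 0 0;-12 32 0 0 0 0;-12 32 0 0 0 0;-12 32 0 0 0 0;-12 32 0 0 0 0;-8 20 20 0 0 0;0 0 0 0 0 0'
python3 go.py 628 146 120 -18
python3 - <<'E'
from h import *
c=cap("wrist"); cv2.imwrite("pics/w1.png",c["image"][:,:,::-1])
E
```

```text
time_s: 3.15
eef_pos: [628.6, 148.9, 175.6]
ee_rot: [-0.001, 0.808, 0.589, -0.002]
force: [-0.5, 0.1, -1.4]
grip_width: 0.997
grip_force: 0.0
t 3.1 pos [628.6 148.9 175.6] phi -17.8 tilt [-0.005 -0.001] grip 1.0 0.0 F [-0.5  0.1 -1.4]
turn 0.04 shift [-2.8  0.6 55.6]
```

View pics/w1.png

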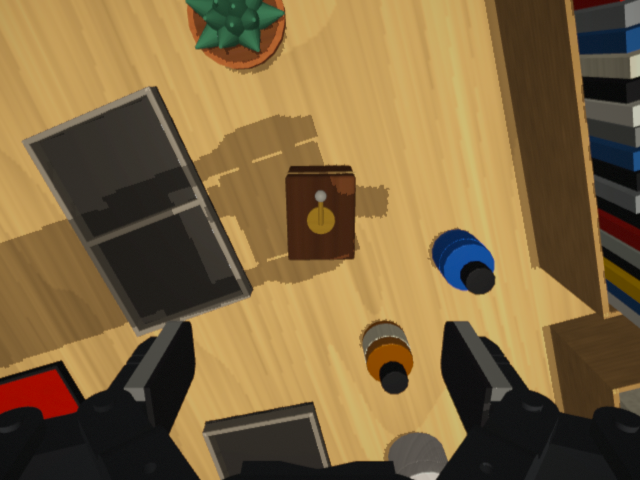

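The wrist view shows the box square to the fingers, its top-face corners at about (287,175),(354,175),(355,259),(289,259). I'll back-project these, and use the short bottle's cap at (394,377) as a cross-check.

```bash
python3 - <<'E'
from h import *
c=cap("wrist")
w=np.array([back(c,p,48)[:2] for p in [(287,175),(354,175),(355,259),(289,259)]],np.float32)
print(w.round(),w.mean(0),cv2.minAreaRect(w)); print(back(c,(394,377),65))
E
```

```text
[[614. 181.]
 [659. 167.]
 [642. 106.]
 [594. 121.]] [627.1167  143.43776] ((627.6895751953125, 143.2613983154297), (63.413360595703125, 49.47640609741211), 72.31036376953125)
[643.66454393   8.12017027  65.        ]
```

```bash
python3 -m inch '-4.8 0.7 20 0 0 0;0 0 20 0 0 0;0 0 20 0 0 0;0 0 20 0 0 0;0 0 20 0 0 0;0 0 20 0 0 0;0 0 15 0 0 0;0 0 14 0 0 0;0 0 8 0 0 0;0 0 6 0 0 0' 
python3 -m inch '0 0 0 0 0 0;0 0 0 0 0 0;0 0 0 0 0 0;0 0 0 0 0 0;0 0 0 0 0 0;0 0 0 0 0 0;0 0 0 0 0 0;0 0 0 0 0 0;0 0 0 0 0 0;0 0 0 0 0 0' 0 40
python3 go.py 498.6 -85.3 150 -5
```

```text
time_s: 4.08
eef_pos: [626.2, 148.4, 16.9]
ee_rot: [0.0, 0.806, 0.591, 0.0]
force: [-0.1, 0.3, 0.3]
grip_width: 1.003
grip_force: 0.0
time_s: 4.92
eef_pos: [626.5, 147.5, 16.8]
ee_rot: [-0.0, 0.807, 0.591, -0.0]
force: [-0.4, 0.6, 0.3]
grip_width: 0.004
grip_force: 0.0
t 4.9 pos [626.5 147.5  16.8] phi -17.6 tilt [-0. -0.] grip 0.0 0.0 F [-0.4  0.6  0.3]
turn -2.09 shift [-243.1 -107.1 -133.2]
```

The fingers shut on nothing, so I'm looking before going further.

```bash
python3 - <<'E'
from h import *
a=cap("wrist")["image"][:,:,::-1]; c=cap("side"); b=cv2.resize(c["image"][200:340,230:400,::-1],(400,330))
cv2.imwrite("pics/w2.png",np.hstack([cv2.resize(a,(400,300)),b[:300]]))
print(ctrl.sense())
E
```

```text
{'time_s': 5.0167, 'joints': array([ 4.96292561e-02,  7.49561904e-01,  1.30370051e+00, -4.56873700e-05,
        1.08833425e+00,  3.55923329e-01]), 'dq': array([ 1.59973715e-03, -2.19327678e-04, -8.64174895e-04, -1.47475631e-03,
       -1.25444304e-03,  4.64279049e-05]), 'tau': array([-1.77733531e-03, -5.67426682e+01, -2.30377883e+01, -1.84021328e-04,
        8.31784000e-04,  2.83333259e-05]), 'eef_pos': array([626.51307254, 147.55068366,  16.79483859]), 'ee_rot': array([ 1.57955212e-05,  8.06692959e-01,  5.90970786e-01, -1.28069098e-05]), 'force': array([-0.44412431,  0.09775442,  0.30467393]), 'wrist_torque': array([-0.0961999 , -0.00335642,  0.01744689]), 'grip_force': 0.0, 'grip_width': -0.002694625740094681}
```

View pics/w2.png

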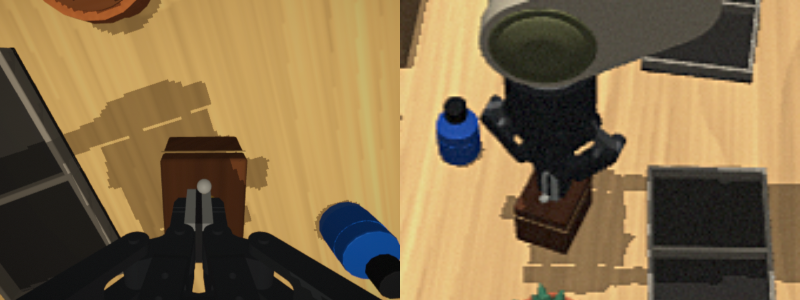

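The fingers are shut above the box lid, although the reported TCP z is 17. I'll compare the seen fingertip with the projection of the reported TCP.

```bash
python3 - <<'E'
from h import *
s=ctrl.sense()["eef_pos"]; I=[]
for n in("side","scene","wrist"):
    c=cap(n); x,y=proj(c,[s])[0]; print(n,x,y, proj(c,[s+[0,0,30],s+[0,0,60]]).round(1).tolist())
    p=proj(c,[s]+[s+[0,0,k] for k in(20,40,60)]); x0,y0=(int(x)-33,int(y)-50) if n!="wrist" else (int(x)-100,int(y)-150)
    k=1 if n!="wrist" else 3
    im=c["image"][max(y0,0):y0+75*k,max(x0,0):x0+66*k,::-1]; s_=8/k
    im=cv2.resize(im,None,fx=s_/2,fy=s_/2,interpolation=cv2.INTER_CUBIC)
    for j,q in enumerate(p): cv2.circle(im,tuple(((q-[max(x0,0),max(y0,0)]+.5)*s_/2).astype(int).tolist()),2,[(0,255,0),(0,255,255),(255,255,0),(0,0,255)][j],-1)
    I.append(cv2.copyMakeBorder(im,0,max(0,300-im.shape[0]),0,max(0,264-im.shape[1]),cv2.BORDER_CONSTANT)[:300,:264])
cv2.imwrite("pics/w3.png",np.hstack(I))
E
```

```text
side 295.5660412444878 289.8773186977564 [[295.2, 281.3], [294.9, 272.5]]
scene 338.29462282579306 289.4767269271288 [[338.6, 284.2], [338.9, 278.8]]
wrist 318.71982670702175 285.37281797361146 [[319.0, 319.6], [319.5, 368.4]]
```

View pics/w3.png

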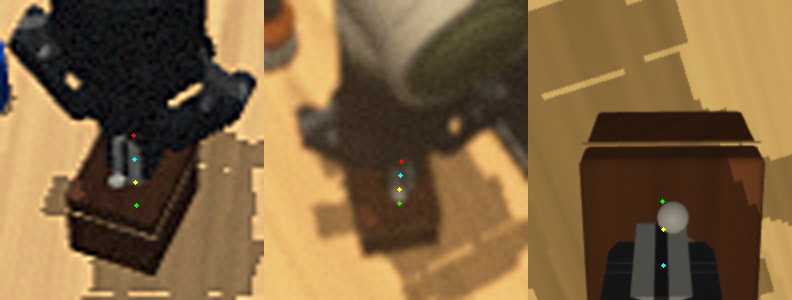

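```bash
python3 - <<'E'
from h import *
c=cap("wrist"); s=ctrl.sense(); q=s["ee_rot"]; m=R.from_quat([q[1],q[2],q[3],q[0]]).as_matrix()
print(c["intrinsics"][0][0]); 
Rm=cv2.Rodrigues(np.array(c["rvec"]))[0]; print("cam in tool",m.T@(-Rm.T@np.array(c["tvec"]).ravel()-s["eef_pos"]))
for h in(0,13,20,30,40,50):
    print(h,"open",proj(c,[s["eef_pos"]+m@np.array(v) for v in([11,-42.5,-h],[11,42.5,-h])]).round().tolist(),"shut",proj(c,[s["eef_pos"]+m@np.array([11,0,-h])]).round().tolist())
E
```

```text
432.8912220323071
cam in tool [  80.60652393   -0.66727474 -173.12867393]
0 open [[220.0, 262.0], [417.0, 262.0]] shut [[319.0, 262.0]]
13 open [[213.0, 274.0], [425.0, 274.0]] shut [[319.0, 274.0]]
20 open [[209.0, 281.0], [429.0, 281.0]] shut [[319.0, 281.0]]
30 open [[202.0, 293.0], [436.0, 293.0]] shut [[319.0, 293.0]]
40 open [[195.0, 306.0], [443.0, 305.0]] shut [[319.0, 306.0]]
50 open [[187.0, 320.0], [452.0, 320.0]] shut [[319.0, 320.0]]
```

Open tips appear at about (193,323) and (443,323), and the shut tips at row 302. The real fingertips therefore lie about 37 mm behind the reported TCP, laterally centred. From here on I allow for this: reported z = wanted tip z − 37, watching the force on the way down.

```bash
python3 -m inch '0 0 -10 0 0 0;0 0 -10 0 0 0;0 0 0 0 0 0;0 0 0 0 0 0;0 0 0 0 0 0;0 0 0 0 0 0;0 0 0 0 0 0;0 0 0 0 0 0;0 0 0 0 0 0;0 0 0 0 0 0' 1 40
python3 -m inch '-3.6 0 8 0 0 0;0 0 8 0 0 0;0 0 8 0 0 0;0 0 8 0 0 0;0 0 8 0 0 0;0 0 6 0 0 0;0 0 5 0 0 0;0 0 3 0 0 0;0 0 0 0 0 0;0 0 0 0 0 0' 
python3 go.py 627.5 144 -23 -18
python3 - <<'E'
from h import *
c=cap("wrist"); a=c["image"][:,:,::-1]; b=cap("side")["image"][200:350,220:420,::-1]
cv2.imwrite("pics/w4.png",np.hstack([cv2.resize(a,(400,300)),cv2.resize(b,(400,300))]))
E
```

```text
time_s: 6.05
eef_pos: [626.5, 147.5, 36.7]
ee_rot: [-0.0, 0.807, 0.591, -0.0]
force: [-0.5, -0.3, -0.1]
grip_width: 1.002
grip_force: 0.0
time_s: 6.88
eef_pos: [625.5, 144.2, -17.1]
ee_rot: [0.0, 0.807, 0.591, 0.0]
force: [-0.3, 0.0, 0.6]
grip_width: 0.997
grip_force: 0.0
t 6.9 pos [625.5 144.2 -17.1] phi -17.5 tilt [ 0. -0.] grip 1.0 0.0 F [-0.3  0.   0.6]
turn 0.08 shift [0.5 1.9 5.9]
```

View pics/w4.png

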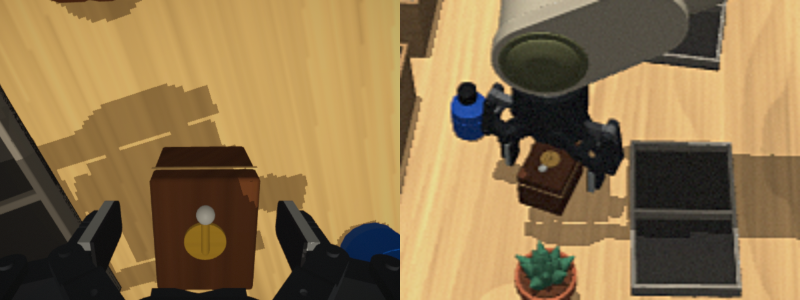

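The fingers straddle the box, with clearance on both sides: pads at about (105,220) and (290,220), box between 150 and 260 in the half-size view. Down 8 mm, then close.

```bash
python3 -m inch '0.5 1.9 4 0 0 0;0 0 4 0 0 0;0 0 0 0 0 0;0 0 0 0 0 0;0 0 0 0 0 0;0 0 0 0 0 0;0 0 0 0 0 0;0 0 0 0 0 0;0 0 0 0 0 0;0 0 0 0 0 0'
python3 -m inch '0 0 0 0 0 0;0 0 0 0 0 0;0 0 0 0 0 0;0 0 0 0 0 0;0 0 0 0 0 0;0 0 0 0 0 0;0 0 0 0 0 0;0 0 0 0 0 0;0 0 0 0 0 0;0 0 0 0 0 0' 0 40
python3 -m inch '0 0 -10 0 0 0;0 0 -10 0 0 0;0 0 -15 0 0 0;0 0 -15 0 0 0;0 0 -15 0 0 0;0 0 -15 0 0 0;0 0 -10 0 0 0;0 0 -5 0 0 0;0 0 0 0 0 0;0 0 0 0 0 0'
python3 go.py 498.6 -85.3 70 -5
```

```text
time_s: 7.82
eef_pos: [627.4, 144.0, -25.1]
ee_rot: [0.0, 0.807, 0.591, 0.0]
force: [-0.0, 0.2, 0.3]
grip_width: 0.998
grip_force: 0.0
time_s: 8.65
eef_pos: [627.6, 144.0, -25.0]
ee_rot: [0.0, 0.807, 0.591, 0.0]
force: [1.6, -0.7, 3.1]
grip_width: 0.585
grip_force: 42.9
time_s: 9.48
eef_pos: [627.1, 144.0, 69.4]
ee_rot: [-0.0, 0.807, 0.591, -0.0]
force: [-0.9, 0.7, -1.8]
grip_width: 0.581
grip_force: 42.5
t 9.5 pos [627.1 144.   69.4] phi -17.6 tilt [-0.001 -0.   ] grip 0.58 42.5 F [-0.9  0.7 -1.8]
turn -2.09 shift [-239.7 -108.    -0.5]
```

```bash
python3 -m inch '0 0 0 0 0 -0.7;0 0 0 0 0 -0.7;0 0 0 0 0 -0.7;-22 -10 0 0 0 0;-22 -10 0 0 0 0;-22 -10 0 0 0 0;-22 -10 0 0 0 0;-22 -10 0 0 0 0;-22 -10 0 0 0 0;-22 -10 0 0 0 0' > /dev/null
python3 -m inch '-22 -9.5 0 0 0 0;-22 -9.5 0 0 0 0;-21 -9.5 0 0 0 0;-20.7 -9.5 0 0 0 0;0 0 15 0 0 0;0 0 15 0 0 0;0 0 15 0 0 0;0 0 10 0 0 0;0 0 0 0 0 0;0 0 0 0 0 0'
python3 go.py 498.6 -85.3 -20 -5
python3 - <<'E'
from h import *
cv2.imwrite("pics/w5.png",np.hstack([cv2.resize(cap("wrist")["image"][:,:,::-1],(400,300)),cv2.resize(cap("side")["image"][130:280,250:450,::-1],(400,300))]))
E
```

```text
time_s: 11.15
eef_pos: [498.8, -85.3, 14.4]
ee_rot: [-0.001, 0.737, 0.676, -0.0]
force: [0.4, 0.0, -0.9]
grip_width: 0.584
grip_force: 42.6
t 11.2 pos [498.8 -85.3  14.4] phi -4.9 tilt [-0.001  0.001] grip 0.58 42.6 F [ 0.4  0.  -0.9]
turn 0.01 shift [-0.1 -0.2 34.4]
```

View pics/w5.png

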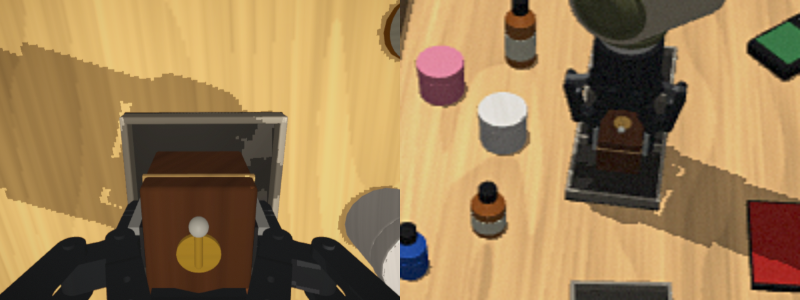

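The box hangs square over the +y end compartment. Lower, release, lift.

```bash
python3 -m inch '0 0 10 0 0 0;0 0 10 0 0 0;0 0 6 0 0 0;0 0 4 0 0 0;0 0 3 0 0 0;0 0 2 0 0 0;0 0 0 0 0 0;0 0 0 0 0 0;0 0 0 0 0 0;0 0 0 0 0 0'
python3 -m inch '0 0 0 0 0 0;0 0 0 0 0 0;0 0 0 0 0 0;0 0 0 0 0 0;0 0 0 0 0 0;0 0 0 0 0 0;0 0 0 0 0 0;0 0 0 0 0 0;0 0 0 0 0 0;0 0 0 0 0 0' 1 40
python3 -m inch '0 0 -10 0 0 0;0 0 -15 0 0 0;0 0 -20 0 0 0;0 0 -20 0 0 0;0 0 -20 0 0 0;0 0 -15 0 0 0;0 0 -10 0 0 0;0 0 -5 0 0 0;0 0 0 0 0 0;0 0 0 0 0 0'
python3 go.py 644 6.5 80 3
```

```text
time_s: 12.08
eef_pos: [499.3, -85.5, -19.9]
ee_rot: [0.0, 0.737, 0.676, 0.0]
force: [-0.4, -0.1, -2.6]
grip_width: 0.583
grip_force: 42.6
time_s: 12.92
eef_pos: [499.1, -85.5, -20.2]
ee_rot: [-0.0, 0.737, 0.676, -0.0]
force: [-0.2, -0.6, -0.7]
grip_width: 1.001
grip_force: 0.0
time_s: 13.75
eef_pos: [498.8, -85.3, 94.3]
ee_rot: [-0.0, 0.737, 0.676, -0.0]
force: [-0.7, -0.5, -0.4]
grip_width: 1.001
grip_force: 0.0
t 13.8 pos [498.8 -85.3  94.3] phi -5.0 tilt [-0.001  0.   ] grip 1.0 0.0 F [-0.7 -0.5 -0.4]
turn -1.33 shift [ 84.1 149.8  14.3]
```

```bash
python3 -m inch '0 0 0 0 0 -0.67;0 0 0 0 0 -0.66;14 25 0 0 0 0;14 25 0 0 0 0;14 25 0 0 0 0;14 25 0 0 0 0;14 25 0 0 0 0;14 25 0 0 0 0;0 0 0 0 0 0;0 0 0 0 0 0' >/dev/null
python3 go.py 644 6.5 -32 3
python3 - <<'E'
from h import *
c=cap("wrist"); cv2.imwrite("pics/w6.png",c["image"][:,:,::-1])
E
```

```text
t 14.6 pos [644.2   7.1  92.8] phi 3.1 tilt [-0.003  0.   ] grip 1.0 0.0 F [-0.5 -0.2  0.5]
turn 0.02 shift [-7.000e-01  1.000e-01  1.248e+02]
```

View pics/w6.png

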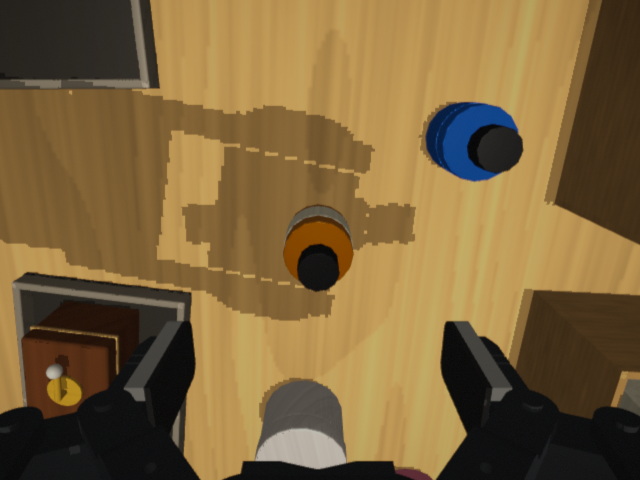

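The amber bottle, cap at (318,269), is centred between the fingers, and the box sits in its compartment at the lower left. Down, grip, lift.

```bash
python3 -m inch '-0.5 0 20 0 0 0;0 0 20 0 0 0;0 0 20 0 0 0;0 0 20 0 0 0;0 0 15 0 0 0;0 0 12 0 0 0;0 0 8 0 0 0;0 0 6 0 0 0;0 0 3 0 0 0;0 0 0 0 0 0'
python3 -m inch '0 0 0 0 0 0;0 0 0 0 0 0;0 0 0 0 0 0;0 0 0 0 0 0;0 0 0 0 0 0;0 0 0 0 0 0;0 0 0 0 0 0;0 0 0 0 0 0;0 0 0 0 0 0;0 0 0 0 0 0' 0 40
python3 -m inch '0 0 -10 0 0 0;0 0 -10 0 0 0;0 0 -15 0 0 0;0 0 -15 0 0 0;0 0 -15 0 0 0;0 0 -15 0 0 0;0 0 -10 0 0 0;0 0 -5 0 0 0;0 0 0 0 0 0;0 0 0 0 0 0'
python3 go.py 489.6 129.6 60 3.3
```

```text
time_s: 15.47
eef_pos: [644.4, 5.7, -29.3]
ee_rot: [-0.0, 0.688, 0.726, -0.0]
force: [0.2, 0.3, 0.3]
grip_width: 0.999
grip_force: 0.0
time_s: 16.3
eef_pos: [644.8, 5.8, -28.6]
ee_rot: [0.0, 0.688, 0.726, 0.0]
force: [-2.0, 0.0, 5.6]
grip_width: 0.458
grip_force: 40.3
time_s: 17.13
eef_pos: [644.2, 5.9, 65.4]
ee_rot: [-0.0, 0.688, 0.726, -0.0]
force: [0.2, 0.1, -0.6]
grip_width: 0.454
grip_force: 40.4
t 17.1 pos [644.2   5.9  65.4] phi 3.0 tilt [-0.001  0.   ] grip 0.45 40.4 F [ 0.2  0.1 -0.6]
turn -0.04 shift [ 132.4 -147.3    5.5]
```

```bash
python3 -m inch '14.7 -16.4 0 0 0 0;14.7 -16.4 0 0 0 0;14.7 -16.4 0 0 0 0;14.7 -16.4 0 0 0 0;14.7 -16.4 0 0 0 0;14.7 -16.4 0 0 0 0;14.7 -16.4 0 0 0 0;14.7 -16.4 0 0 0 0;14.7 -16.4 0 0 0 0;0 0 5 0 0 0' >/dev/null
python3 -m inch '0 0 15 0 0 0;0 0 15 0 0 0;0 0 15 0 0 0;0 0 12 0 0 0;0 0 10 0 0 0;0 0 8 0 0 0;0 0 5 0 0 0;0 0 0 0 0 0;0 0 0 0 0 0;0 0 0 0 0 0'
python3 go.py 489.6 129.6 -24 3.3
```

```text
time_s: 18.8
eef_pos: [490.5, 130.2, -18.7]
ee_rot: [0.0, 0.688, 0.726, 0.0]
force: [-0.2, 0.0, -0.9]
grip_width: 0.461
grip_force: 40.6
t 18.8 pos [490.5 130.2 -18.7] phi 3.0 tilt [0.001 0.   ] grip 0.46 40.6 F [-0.2  0.  -0.9]
turn -0.04 shift [-0.5 -1.   5.3]
```

```bash
python3 -m inch '0 0 2 0 0 0;0 0 1.5 0 0 0;0 0 1.5 0 0 0;0 0 0 0 0 0;0 0 0 0 0 0;0 0 0 0 0 0;0 0 0 0 0 0;0 0 0 0 0 0;0 0 0 0 0 0;0 0 0 0 0 0'
python3 -m inch '0 0 0 0 0 0;0 0 0 0 0 0;0 0 0 0 0 0;0 0 0 0 0 0;0 0 0 0 0 0;0 0 0 0 0 0;0 0 0 0 0 0;0 0 0 0 0 0;0 0 0 0 0 0;0 0 0 0 0 0' 1 40
python3 -m inch '0 0 -10 0 0 0;0 0 -15 0 0 0;0 0 -20 0 0 0;0 0 -20 0 0 0;0 0 -20 0 0 0;0 0 -20 0 0 0;0 0 -10 0 0 0;0 0 -5 0 0 0;0 0 0 0 0 0;0 0 0 0 0 0'
python3 go.py 640 -137.7 100 -5
```

```text
time_s: 19.63
eef_pos: [490.1, 130.2, -24.2]
ee_rot: [0.0, 0.688, 0.726, 0.0]
force: [-0.2, -0.2, 0.1]
grip_width: 0.461
grip_force: 40.6
time_s: 20.47
eef_pos: [490.1, 130.2, -24.2]
ee_rot: [-0.0, 0.688, 0.726, 0.0]
force: [-0.3, -0.3, -0.4]
grip_width: 0.996
grip_force: 0.0
time_s: 21.3
eef_pos: [489.7, 130.1, 95.1]
ee_rot: [-0.0, 0.688, 0.726, -0.0]
force: [-0.8, 0.4, 0.5]
grip_width: 0.999
grip_force: 0.0
t 21.3 pos [489.7 130.1  95.1] phi 3.0 tilt [-0.001 -0.   ] grip 1.0 0.0 F [-0.8  0.4  0.5]
turn 1.34 shift [-253.7  173.1   -5. ]
```

```bash
python3 -m inch '0 0 0 0 0 0.67;0 0 0 0 0 0.67;-25.4 17.3 0 0 0 0;-25.4 17.3 0 0 0 0;-25.4 17.3 0 0 0 0;-25.4 17.3 0 0 0 0;-25.4 17.3 0 0 0 0;-25.4 17.3 0 0 0 0;-25.4 17.3 0 0 0 0;-25.4 17.3 0 0 0 0' >/dev/null
python3 -m inch '-25.4 17.3 0 0 0 0;-25 17.3 0 0 0 0;0 0 0 0 0 0;0 0 0 0 0 0;0 0 0 0 0 0;0 0 0 0 0 0;0 0 0 0 0 0;0 0 0 0 0 0;0 0 0 0 0 0;0 0 0 0 0 0' >/dev/null
python3 go.py 640 -137.7 -22 -5
python3 - <<'E'
from h import *
c=cap("wrist"); h=cv2.cvtColor(c["image"],cv2.COLOR_RGB2HSV); m=((h[...,2]>150)&(h[...,1]<40)).astype(np.uint8)
n,l,st,ce=cv2.connectedComponentsWithStats(m)
for i in range(1,n):
    if st[i,4]>800: print(st[i],ce[i].round(),back(c,ce[i],50).round(1))
E
```

```text
t 23.0 pos [ 640.3 -137.3   95.9] phi -5.0 tilt [ 0. -0.] grip 1.0 0.0 F [-0.4 -0.2  0.5]
turn 0.0 shift [ -0.4  -0.3 117.9]
```

```bash
python3 -m inch '-0.4 0 20 0 0 0;0 0 20 0 0 0;0 0 20 0 0 0;0 0 18 0 0 0;0 0 12 0 0 0;0 0 10 0 0 0;0 0 8 0 0 0;0 0 6 0 0 0;0 0 3.5 0 0 0;0 0 0 0 0 0'
python3 -m inch '0 0 0 0 0 0;0 0 0 0 0 0;0 0 0 0 0 0;0 0 0 0 0 0;0 0 0 0 0 0;0 0 0 0 0 0;0 0 0 0 0 0;0 0 0 0 0 0;0 0 0 0 0 0;0 0 0 0 0 0' 0 40
python3 -m inch '0 0 -10 0 0 0;0 0 -10 0 0 0;0 0 -15 0 0 0;0 0 -15 0 0 0;0 0 -15 0 0 0;0 0 -15 0 0 0;0 0 -10 0 0 0;0 0 -5 0 0 0;0 0 0 0 0 0;0 0 0 0 0 0'
python3 go.py 483.4 -262.7 75 -5
```

```text
time_s: 23.85
eef_pos: [640.2, -137.9, -22.0]
ee_rot: [-0.0, 0.737, 0.676, -0.0]
force: [-0.3, 0.1, -0.7]
grip_width: 1.0
grip_force: 0.0
time_s: 24.68
eef_pos: [640.9, -138.2, -20.7]
ee_rot: [0.001, 0.737, 0.676, 0.0]
force: [0.7, -0.4, 5.8]
grip_width: 0.689
grip_force: 43.2
time_s: 25.52
eef_pos: [640.0, -137.9, 72.9]
ee_rot: [-0.0, 0.737, 0.676, -0.0]
force: [0.0, 0.4, -1.5]
grip_width: 0.691
grip_force: 43.5
t 25.5 pos [ 640.  -137.9   72.9] phi -5.0 tilt [-0.001  0.   ] grip 0.69 43.5 F [ 0.   0.4 -1.5]
turn -0.0 shift [-138.  -145.1   -2.1]
```

```bash
python3 -m inch '-15.3 -16.1 0 0 0 0;-15.3 -16.1 0 0 0 0;-15.3 -16.1 0 0 0 0;-15.3 -16.1 0 0 0 0;-15.3 -16.1 0 0 0 0;-15.3 -16.1 0 0 0 0;-15.3 -16.1 0 0 0 0;-15.3 -16.1 0 0 0 0;-15.3 -16.1 0 0 0 0;0 0 5 0 0 0' >/dev/null
python3 -m inch '0 0 15 0 0 0;0 0 15 0 0 0;0 0 15 0 0 0;0 0 12 0 0 0;0 0 10 0 0 0;0 0 8 0 0 0;0 0 4 0 0 0;0 0 0 0 0 0;0 0 0 0 0 0;0 0 0 0 0 0'
python3 go.py 483.4 -262.7 -16 -5
```

```text
time_s: 27.18
eef_pos: [484.2, -262.7, -10.1]
ee_rot: [0.001, 0.737, 0.676, 0.0]
force: [-1.2, 0.9, -2.5]
grip_width: 0.688
grip_force: 43.8
t 27.2 pos [ 484.2 -262.7  -10.1] phi -5.0 tilt [ 0.001 -0.001] grip 0.69 43.8 F [-1.2  0.9 -2.5]
turn -0.0 shift [-0.  -0.8  5.9]
```

```bash
python3 -m inch '0 0 2 0 0 0;0 0 1.5 0 0 0;0 0 1.5 0 0 0;0 0 0 0 0 0;0 0 0 0 0 0;0 0 0 0 0 0;0 0 0 0 0 0;0 0 0 0 0 0;0 0 0 0 0 0;0 0 0 0 0 0'
python3 -m inch '0 0 0 0 0 0;0 0 0 0 0 0;0 0 0 0 0 0;0 0 0 0 0 0;0 0 0 0 0 0;0 0 0 0 0 0;0 0 0 0 0 0;0 0 0 0 0 0;0 0 0 0 0 0;0 0 0 0 0 0' 1 40
python3 -m inch '0 0 -10 0 0 0;0 0 -15 0 0 0;0 0 -20 0 0 0;0 0 -20 0 0 0;0 0 -20 0 0 0;0 0 -20 0 0 0;0 0 -15 0 0 0;0 0 -10 0 0 0;0 0 -5 0 0 0;0 0 0 0 0 0'
python3 go.py 631 -281.5 125 -5
```

```text
time_s: 28.02
eef_pos: [483.9, -262.5, -15.7]
ee_rot: [0.0, 0.737, 0.676, 0.0]
force: [-0.3, 0.3, -2.0]
grip_width: 0.689
grip_force: 43.8
time_s: 28.85
eef_pos: [483.9, -262.5, -15.7]
ee_rot: [-0.0, 0.737, 0.676, 0.0]
force: [0.3, 0.7, -0.9]
grip_width: 1.002
grip_force: 0.0
time_s: 29.68
eef_pos: [484.1, -262.7, 120.2]
ee_rot: [0.001, 0.737, 0.676, 0.0]
force: [-0.3, 0.1, -0.4]
grip_width: 0.998
grip_force: 0.0
t 29.7 pos [ 484.1 -262.7  120.2] phi -5.0 tilt [ 0.001 -0.001] grip 1.0 0.0 F [-0.3  0.1 -0.4]
turn -0.0 shift [ -5.9 147.9  -4.6]
```

```bash
python3 -m inch '-1 24.6 0 0 0 0;-1 24.6 0 0 0 0;-1 24.6 0 0 0 0;-1 24.6 0 0 0 0;-1 24.6 0 0 0 0;-0.9 24.9 0 0 0 0;0 0 0 0 0 0;0 0 0 0 0 0;0 0 0 0 0 0;0 0 0 0 0 0' >/dev/null
python3 go.py 631 -281.5 0 -5
python3 - <<'E'
from h import *
c=cap("wrist"); h=cv2.cvtColor(c["image"],cv2.COLOR_RGB2HSV); m=((h[...,0]>8)&(h[...,0]<16)&(h[...,1]>170)).astype(np.uint8)
n,l,st,ce=cv2.connectedComponentsWithStats(m)
for i in range(1,n):
    if st[i,4]>300: print(st[i],ce[i].round(),back(c,ce[i],70).round(1))
print("expected",proj(c,circ(631,-281.5,20,70)).min(0).round(),proj(c,circ(631,-281.5,20,70)).max(0).round())
E
```

```text
t 30.5 pos [ 629.9 -281.3  119.1] phi -5.0 tilt [-0.001  0.   ] grip 1.0 0.0 F [-0.3 -0.6  1. ]
turn -0.01 shift [ -0.2   1.2 119.1]
[290 211  65  30 450] [321. 220.] [ 632.3 -265.6   70. ]
expected [284. 213.] [358. 281.]
```

```bash
python3 -m inch '0 1 20 0 0 0;0 0 20 0 0 0;0 0 20 0 0 0;0 0 18 0 0 0;0 0 14 0 0 0;0 0 10 0 0 0;0 0 8 0 0 0;0 0 6 0 0 0;0 0 3 0 0 0;0 0 0 0 0 0'
python3 -m inch '0 0 0 0 0 0;0 0 0 0 0 0;0 0 0 0 0 0;0 0 0 0 0 0;0 0 0 0 0 0;0 0 0 0 0 0;0 0 0 0 0 0;0 0 0 0 0 0;0 0 0 0 0 0;0 0 0 0 0 0' 0 40
python3 -m inch '0 0 -10 0 0 0;0 0 -10 0 0 0;0 0 -15 0 0 0;0 0 -15 0 0 0;0 0 -15 0 0 0;0 0 -15 0 0 0;0 0 -10 0 0 0;0 0 -5 0 0 0;0 0 0 0 0 0;0 0 0 0 0 0'
python3 go.py 491 -174 95 -5
```

```text
time_s: 31.4
eef_pos: [631.6, -281.4, 0.1]
ee_rot: [-0.0, 0.737, 0.676, -0.0]
force: [0.7, 0.2, 0.4]
grip_width: 1.002
grip_force: 0.0
time_s: 32.23
eef_pos: [632.1, -281.6, 0.9]
ee_rot: [0.001, 0.737, 0.676, 0.0]
force: [-0.2, -0.4, 6.2]
grip_width: 0.456
grip_force: 40.5
time_s: 33.07
eef_pos: [631.5, -281.2, 94.8]
ee_rot: [-0.0, 0.737, 0.676, -0.0]
force: [0.9, -0.4, -1.8]
grip_width: 0.457
grip_force: 40.5
t 33.1 pos [ 631.5 -281.2   94.8] phi -5.0 tilt [-0.001  0.   ] grip 0.46 40.5 F [ 0.9 -0.4 -1.8]
turn -0.0 shift [ 9.460e+01 -1.493e+02 -1.000e-01]
```

```bash
python3 -m inch '10.5 -16.6 0 0 0 0;10.5 -16.6 0 0 0 0;10.5 -16.6 0 0 0 0;10.5 -16.6 0 0 0 0;10.5 -16.6 0 0 0 0;10.5 -16.6 0 0 0 0;10.5 -16.6 0 0 0 0;10.5 -16.6 0 0 0 0;10.5 -16.5 0 0 0 0;0 0 0 0 0 0' >/dev/null
python3 -m inch '0 0 15 0 0 0;0 0 15 0 0 0;0 0 15 0 0 0;0 0 12 0 0 0;0 0 10 0 0 0;0 0 10 0 0 0;0 0 5 0 0 0;0 0 2 0 0 0;0 0 0 0 0 0;0 0 0 0 0 0'
python3 go.py 491 -174 5.5 -5
```

```text
time_s: 34.73
eef_pos: [491.5, -174.4, 11.7]
ee_rot: [0.0, 0.737, 0.676, 0.0]
force: [-0.5, -0.0, -1.5]
grip_width: 0.456
grip_force: 40.9
t 34.7 pos [ 491.5 -174.4   11.7] phi -5.0 tilt [ 0.001 -0.   ] grip 0.46 40.9 F [-0.5 -0.  -1.5]
turn -0.0 shift [ 0.3 -0.6  6.2]
```

```bash
python3 -m inch '0 0 2 0 0 0;0 0 2 0 0 0;0 0 1.5 0 0 0;0 0 0 0 0 0;0 0 0 0 0 0;0 0 0 0 0 0;0 0 0 0 0 0;0 0 0 0 0 0;0 0 0 0 0 0;0 0 0 0 0 0'
python3 -m inch '0 0 0 0 0 0;0 0 0 0 0 0;0 0 0 0 0 0;0 0 0 0 0 0;0 0 0 0 0 0;0 0 0 0 0 0;0 0 0 0 0 0;0 0 0 0 0 0;0 0 0 0 0 0;0 0 0 0 0 0' 1 40
python3 -m inch '0 0 -10 0 0 0;0 0 -15 0 0 0;0 0 -20 0 0 0;0 0 -20 0 0 0;0 0 -20 0 0 0;0 0 -20 0 0 0;0 0 -10 0 0 0;0 0 -5 0 0 0;0 0 0 0 0 0;0 0 0 0 0 0'
python3 go.py 542.5 -422.5 120 -13.5
```

```text
time_s: 35.57
eef_pos: [491.2, -174.2, 5.8]
ee_rot: [-0.0, 0.737, 0.676, -0.0]
force: [0.8, -0.3, -2.1]
grip_width: 0.458
grip_force: 40.9
time_s: 36.4
eef_pos: [491.2, -174.2, 5.8]
ee_rot: [-0.0, 0.737, 0.676, -0.0]
force: [0.3, -0.7, -0.4]
grip_width: 0.994
grip_force: 0.0
time_s: 37.23
eef_pos: [490.9, -174.0, 125.1]
ee_rot: [-0.001, 0.737, 0.676, -0.0]
force: [0.1, 0.8, -0.5]
grip_width: 0.998
grip_force: 0.0
t 37.2 pos [ 490.9 -174.   125.1] phi -5.0 tilt [-0.001  0.001] grip 1.0 0.0 F [ 0.1  0.8 -0.5]
turn 1.41 shift [-229.6  108.2    4.9]
```

Soap next; I measure its top face from the wrist image before descending.

```bash
python3 -m inch '0 0 0 0 0 0.7;0 0 0 0 0 0.7;-28.7 13.5 0 0 0 0;-28.7 13.5 0 0 0 0;-28.7 13.5 0 0 0 0;-28.7 13.5 0 0 0 0;-28.7 13.5 0 0 0 0;-28.7 13.5 0 0 0 0;-28.7 13.5 0 0 0 0;-28.7 13.5 0 0 0 0' >/dev/null
python3 -m inch '0 0 0 0 0 0;0 0 0 0 0 0;0 0 0 0 0 0;0 0 0 0 0 0;0 0 0 0 0 0;0 0 0 0 0 0;0 0 0 0 0 0;0 0 0 0 0 0;0 0 0 0 0 0;0 0 0 0 0 0' >/dev/null
python3 go.py 542.5 -422.5 -32 -13.5
python3 - <<'E'
from ov import *
draw("wrist",160,80,480,400,1.8,"pics/s1.png")
E
```

```text
t 38.9 pos [ 543.  -422.5  125.8] phi -13.4 tilt [ 0. -0.] grip 1.0 0.0 F [ 0.6 -0.7  0.4]
turn 0.02 shift [-1.000e-01 -5.000e-01  1.578e+02]
```

View pics/s1.png

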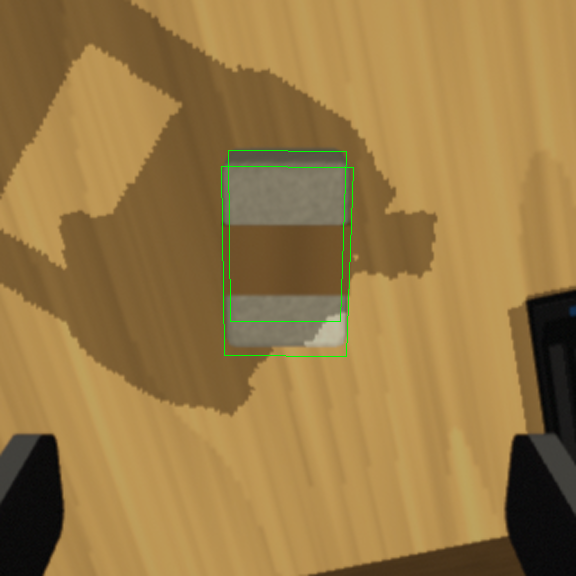

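The soap lies square between the fingers, centred at crop (287,247), within 2 mm of the estimate. Descend and grip.

```bash
python3 -m inch '0.5 0 20 0 0 0;0 0 20 0 0 0;0 0 20 0 0 0;0 0 20 0 0 0;0 0 20 0 0 0;0 0 18 0 0 0;0 0 14 0 0 0;0 0 10 0 0 0;0 0 8 0 0 0;0 0 4 0 0 0'
python3 -m inch '0 0 2 0 0 0;0 0 1 0 0 0;0 0 0 0 0 0;0 0 0 0 0 0;0 0 0 0 0 0;0 0 0 0 0 0;0 0 0 0 0 0;0 0 0 0 0 0;0 0 0 0 0 0;0 0 0 0 0 0'
python3 -m inch '0 0 0 0 0 0;0 0 0 0 0 0;0 0 0 0 0 0;0 0 0 0 0 0;0 0 0 0 0 0;0 0 0 0 0 0;0 0 0 0 0 0;0 0 0 0 0 0;0 0 0 0 0 0;0 0 0 0 0 0' 0 40
python3 -m inch '0 0 -10 0 0 0;0 0 -15 0 0 0;0 0 -20 0 0 0;0 0 -20 0 0 0;0 0 -25 0 0 0;0 0 -25 0 0 0;0 0 -20 0 0 0;0 0 -10 0 0 0;0 0 -5 0 0 0;0 0 0 0 0 0'
python3 go.py 484.4 218.4 117 3.3
```

```text
time_s: 39.78
eef_pos: [543.1, -422.0, -28.9]
ee_rot: [-0.0, 0.785, 0.62, -0.0]
force: [-0.3, -0.3, 1.3]
grip_width: 0.997
grip_force: 0.0
time_s: 40.62
eef_pos: [543.1, -422.1, -31.2]
ee_rot: [-0.0, 0.785, 0.62, -0.0]
force: [-0.2, 0.3, 0.4]
grip_width: 0.999
grip_force: 0.0
time_s: 41.45
eef_pos: [543.2, -422.2, -31.0]
ee_rot: [0.0, 0.785, 0.62, 0.0]
force: [0.3, -0.7, 2.4]
grip_width: 0.52
grip_force: 42.6
time_s: 42.28
eef_pos: [543.2, -422.1, 119.2]
ee_rot: [0.0, 0.785, 0.62, 0.0]
force: [-0.2, 0.6, -1.4]
grip_width: 0.518
grip_force: 42.2
t 42.3 pos [ 543.2 -422.1  119.2] phi -13.4 tilt [ 0. -0.] grip 0.52 42.2 F [-0.2  0.6 -1.4]
turn -2.78 shift [642.8 -21.8   2. ]
```

```bash
python3 -m inch '0 0 0 0 0 -0.7;0 0 0 0 0 -0.7;0 0 0 0 0 -0.7;0 0 0 0 0 -0.7;20 -1 0 0 0 0;30 -1 0 0 0 0;30 -1 0 0 0 0;30 -1 0 0 0 0;30 -1 0 0 0 0;30 -1 0 0 0 0' >/dev/null
python3 -m inch '30 -1 0 0 0 0;30 -1 0 0 0 0;30 -1 0 0 0 0;30 -1 0 0 0 0;30 -1 0 0 0 0;30 -1 0 0 0 0;30 -1 0 0 0 0;30 -1 0 0 0 0;30 -1 0 0 0 0;30 -1 0 0 0 0' >/dev/null
python3 -m inch '30 -1 0 0 0 0;30 -1 0 0 0 0;30 -1 0 0 0 0;30 -1 0 0 0 0;30 -1 0 0 0 0;20 -1 0 0 0 0;3 0 0 0 0 0;0 0 0 0 0 0;0 0 0 0 0 0;0 0 0 0 0 0'
python3 go.py 484.4 218.4 -26.5 3.3
```

```text
time_s: 44.78
eef_pos: [483.1, 217.4, 118.3]
ee_rot: [-0.0, 0.686, 0.727, -0.001]
force: [0.4, 0.7, -1.3]
grip_width: 0.526
grip_force: 42.2
t 44.8 pos [483.1 217.4 118.3] phi 3.3 tilt [-0.001 -0.   ] grip 0.53 42.2 F [ 0.4  0.7 -1.3]
turn 0.0 shift [  1.    1.5 144.8]
```

```bash
python3 -m inch '1 1.5 20 0 0 0;0 0 20 0 0 0;0 0 20 0 0 0;0 0 20 0 0 0;0 0 15 0 0 0;0 0 12 0 0 0;0 0 10 0 0 0;0 0 8 0 0 0;0 0 6 0 0 0;0 0 0 0 0 0' >/dev/null
python3 -m inch '0 0 4 0 0 0;0 0 4 0 0 0;0 0 3 0 0 0;0 0 2 0 0 0;0 0 0 0 0 0;0 0 0 0 0 0;0 0 0 0 0 0;0 0 0 0 0 0;0 0 0 0 0 0;0 0 0 0 0 0'
python3 go.py 484.4 218.4 -26.5 3.3
```

```text
time_s: 46.45
eef_pos: [484.7, 219.6, -25.1]
ee_rot: [0.0, 0.686, 0.728, 0.0]
force: [1.0, 0.0, -1.9]
grip_width: 0.523
grip_force: 42.3
t 46.5 pos [484.7 219.6 -25.1] phi 3.4 tilt [0. 0.] grip 0.52 42.3 F [ 1.   0.  -1.9]
turn 0.01 shift [-1.2 -0.3  1.4]
```

```bash
python3 -m inch '-1 0 1.2 0 0 0;0 0 0 0 0 0;0 0 0 0 0 0;0 0 0 0 0 0;0 0 0 0 0 0;0 0 0 0 0 0;0 0 0 0 0 0;0 0 0 0 0 0;0 0 0 0 0 0;0 0 0 0 0 0'
python3 -m inch '0 0 0 0 0 0;0 0 0 0 0 0;0 0 0 0 0 0;0 0 0 0 0 0;0 0 0 0 0 0;0 0 0 0 0 0;0 0 0 0 0 0;0 0 0 0 0 0;0 0 0 0 0 0;0 0 0 0 0 0' 0.8 40
python3 -m inch '0 0 -10 0 0 0;0 0 -20 0 0 0;0 0 -30 0 0 0;0 0 -30 0 0 0;0 0 -30 0 0 0;0 0 -30 0 0 0;-30 0 -20 0 0 0;-35 0 -10 0 0 0;-35 -30 0 0 0 0;-20 -30 0 0 0 0'
python3 -m inch '0 -35 0 0 0 0;0 -35 0 0 0 0;0 -35 0 0 0 0;0 -30 0 0 0 0;0 0 0 0 0 0;0 0 0 0 0 0;0 0 0 0 0 0;0 0 0 0 0 0;0 0 0 0 0 0;0 0 0 0 0 0' 1
python3 - <<'E'
from h import *
a=cap("side")["image"][100:400,230:430,::-1]; b=cap("scene")["image"][100:400,230:460,::-1]
cv2.imwrite("pics/f.png",np.hstack([cv2.resize(a,(373,560),interpolation=cv2.INTER_CUBIC),cv2.resize(b,(427,560),interpolation=cv2.INTER_CUBIC)]))
E
```

```text
time_s: 47.28
eef_pos: [484.7, 218.6, -26.4]
ee_rot: [0.0, 0.686, 0.728, -0.0]
force: [0.4, 0.3, -0.5]
grip_width: 0.52
grip_force: 42.3
time_s: 48.12
eef_pos: [484.7, 218.5, -26.4]
ee_rot: [-0.0, 0.686, 0.728, -0.0]
force: [-0.4, -0.4, 0.0]
grip_width: 0.797
grip_force: 0.0
time_s: 48.95
eef_pos: [434.6, 96.6, 154.6]
ee_rot: [0.001, 0.686, 0.727, 0.001]
force: [-0.5, 0.6, -1.0]
grip_width: 0.798
grip_force: 0.0
time_s: 49.78
eef_pos: [300.2, 90.8, 153.5]
ee_rot: [-0.0, 0.686, 0.728, -0.0]
force: [0.2, -0.1, -0.0]
grip_width: 0.998
grip_force: 0.0
```

View pics/f.png

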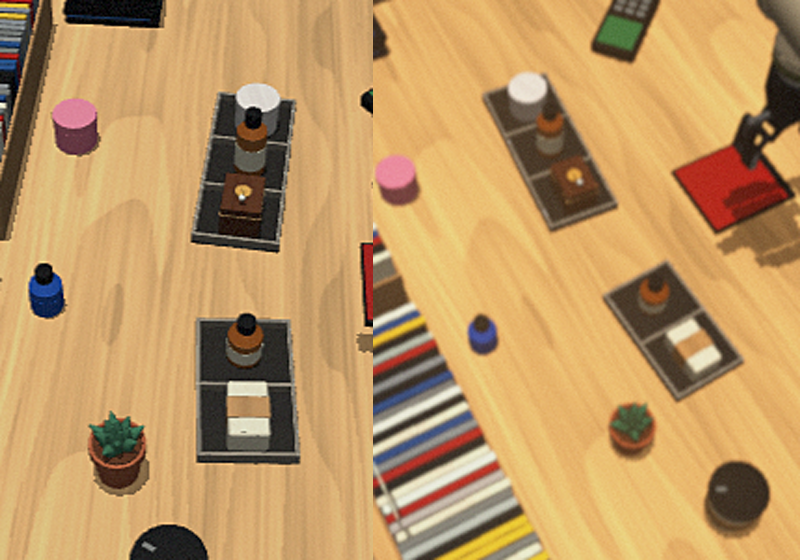

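The final view shows all five things upright in the right compartments. The tin (258,105), tall bottle (252,140) and box (243,205) are in the long tray. The short bottle (245,340) and soap (248,412) are in the short tray. The plant, cup and look-alikes stand where they were. I'm handing it in.

```bash
python3 -c "
from rig import ctrl
print(ctrl.finish_job())"
```

```text
the job is handed in; nothing more can be done
None
```

Both gift sets are packed and the job is handed in at about 50 s on the robot clock: the last pictures show all five items upright in the right compartments, with the plant, cup and look-alikes where they stood; the hand-in returned no verdict.

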